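# Pin the retaining bar across a badge bin

### The arm

A 6-joint arm with a two-finger parallel gripper is mounted at the origin on the work surface. World frame = base frame: x ahead of the robot, y to its left, z up, the work surface at z = 0. Lengths are in mm, angles in rad, forces in N, time in s.
With the tool pointing down it reaches from about 275 to 750 mm from the base axis. Payload 10.2 kg.
Tool frame: the origin (TCP) lies at the very end of the fingers, on their centre line; the grasp point (between the pads) lies 19 mm behind it; x points along the fingers, y is the direction in which the jaws open and shut, and the axes are right-handed (so a half turn about x gives the same grasp; the last joint's range is limited). The gripper opens to 85 mm and grips with 20 to 120 N. Pads are 22 mm wide; open, the fingers measure 114 mm over their backs; the gripper's body (76 mm by 85 mm) begins 54 mm behind the grasp point. The pads swing forward as they close: fully open they stand 13 mm farther back than shut.
Start: joints at [1.074, 0.313, 1.498, -0, 1.331, -0.223], TCP at [141.968, 505.446, 231.294] pointing down, gripper open.
Joint ranges: [-2.94, 2.94], [-0.97, 2.17], [0.19, 2.56], [-1.23, 4.37], [0.02, 3.11], [-2.88, 2.88]. Speed limits (rad/s): [2.39, 2.39, 3.01, 3.14, 3.14, 3.14].

### API

Orientations are given as a unit quaternion [w, x, y, z].
In Python, from rig import ctrl, viewer, order gives the robot as it stands. The module is installed in compiled form; this text tells all that it offers.
- The arm moves only by the tool carry_out, never from a script. Its argument "deltas" is a list of rows, each a list of 7 numbers: the gripper command: -1 is fully open, 1 is shut, values between are in proportion, then the shift along the tool's x, y, z in mm, then the turn, a rotation vector about the tool's x, y, z in degrees. A call has exactly 5 rows; each row is the pose to reach, as a shift and turn from the pose commanded when the call began, along the tool's axes at that moment; what a row does not reach only later rows make up. A row lasts 1/8 s, in which the tool goes at most 62.5 mm and 10.7 degrees, less where a joint would pass 70% of its speed; a pose out of reach is approached as far as the arm can. A call with a gripper value outside its range is refused whole. The fingers move at their own pace and stop on an object; "newtons" is the grip in N (left out, the last holds). Time passes only in rows, so rows that repeat a pose let the fingers close, or fill a call up. It gives the time, the measured TCP pose, the force and the opening at its end, in the units of the state.
- ctrl.sense(): the state, without advancing time (a new reading comes with each control period).
- viewer.capture(name): name is "scene" or "top" or "wrist"; returns the picture (480x640x3 uint8, red, green, blue); there is no depth.
- viewer.calibration(name): a dict with "fx", "fy", "cx", "cy" (pixels), "xyz" and "attitude" of the camera in the world; the wrist camera has in their place "T_tool_cam" (4x4, takes a point from camera to tool coordinates, whose origin is the TCP and whose axes are the tool frame's). Camera axes: x right, y down, z forward; pixel columns grow to the right and rows downward; lengths in mm; the calibration is good to about 2 mm. A picture is of the moment at which its call begins: read the wrist's pose just before it. calibration takes no time and is no camera call.
- order.finish_job(): hands the job in, once; it reports no verdict.
The state is a dict: "time_s": time; "joints": joint angles; "dq": joint speeds; "tau": joint torques, N m; "eef_pos": TCP position; "ee_rot": TCP orientation; "force": force on the tool from outside, world axes, zero at the start; "wrist_torque": the same for the moment, N m; "grip_width": opening from 0.0 (shut) to 1.0 (fully open).
Only numpy, scipy, OpenCV 4.12 (cv2) and the standard library are available. Lean on these libraries where they do the work, as an engineer would, in place of code of your own. Each camera call takes 0.05 s, during which the arm holds its last target. There are 200 camera calls.

### The job

Swing the aluminium retaining bar fully home in front of the badge bin, then squeeze the ball-lock pin's button in, put the pin down through the bar's slot and the round hole in the steel plate beneath until its flange sits flat on the bar, and let go so that the button pops out and the pin is locked. Feel gently for the hole, never ramming the pin against the bar or the plate, and leave the plain round-headed pin in its block.

Things in the scene. Friction and masses are not known exactly. Their poses are not given: they have to be found in the camera images.
- bar (a joint): Swing of the aluminium retaining bar about its upright hinge, rad: 0 is fully home (its stop; the bar lies along the front of the bin), growing as the bar swings open towards the robot. It starts between 0.4 and 0.8. Stiff: about 4 N at the post moves it, and it stays where it is left.
- bar_hinge (a point): Point on the bar's upright hinge axis, level with the bar's top face (66 mm above the table). Axes of the fixed bin board: x points from the bar's home line to the bin, -y is the way the bar lies when home. The bin's near wall is 85 mm beyond that line, its rim 97 mm above the table.
- bar_post (a point): Middle of the black upright post on the bar, 120 mm from the hinge, by which the bar is swung: diameter 18 mm, from the bar's top face (66 mm above the table) up to 111 mm above the table; this point is 88 mm above the table.
- bar_slot (a point): Centre of the slot near the bar's free end, 220 mm from the hinge, on the bar's top face (66 mm above the table). The axes turn with the bar: y runs along the bar towards the hinge, z up. The slot is 14 mm wide and 33 mm long along y; the bar is 36 mm wide and 8 mm thick.
- plate (a point): Middle of the fixed steel plate that lies under the slot when the bar is home, on its top face (10 mm below the bar's top face); 6 mm thick, 38 mm free below. Its one round hole, 13.5 mm wide, is on the slot's centre line but NOT at this point: it lies up to 9 mm to either side along the slot, differently each time, so it must be felt for with the pin's tip.
- pin_grip (a point): Middle of the ball-lock pin's black handle (24 mm along x, 22 mm along y, 52 mm tall), on the pin's axis; z up along it. The round steel thumb button (14 mm wide) stands 6 mm out of the +y face at this height. Under the handle is a steel flange 32 mm wide, 4 mm thick, its underside 30 mm below this point. Mass about 0.13 kg.
- pin_tip (a point): End of the pin's steel shank (12 mm thick, 32 mm long under the flange), 62 mm below pin_grip; bevelled, 8 mm wide at the end. Two locking balls stand 3 mm out of its +x and -x sides, 8 to 13 mm above the tip, unless the button is fully in; with them out the pin cannot pass the slot or hole. Once the flange is on the bar they are 3 mm under the plate.
- block_a: Wooden block, 60 mm square and 45 mm tall, in which the ball-lock pin starts upright: its shank hangs in a 20 mm bore and its flange rests on the block's top. Fixed. Origin at the middle of its underside.
- pin_button (a joint): How far the pin's thumb button is pressed in, m: 0 out (locking balls out), 0.0055 fully in (balls drawn in). Its spring takes 4 N to start and 8.4 N to hold it fully in; it springs back when let go.
- plain_pin: A plain pin, not to be used: a round black head 28 mm wide and 40 mm tall, no button, over a like flange and shank, standing in a like wooden block; origin at the underside of its flange.
There are look-alikes about, which are no part of the job. What is shaped like the part that bears pin_grip but blue or purple is not meant.

How it is judged:
By the outcome, as a careful person would: the job done as asked, in the order asked, and still so for the second after the job is handed in, with the robot touching nothing.
It also fails if it takes over 72 s, if anything falls off the work surface, if the arm or the gripper's body presses on something with over 40 N, if the wrist force passes 120 N, or if a joint passes its speed limit or range.

## Working session

There is one attempt and no reset: what is moved stays moved. The work goes in short steps, Python scripts to look and compute and a tool call to move; the robot and the scene stay as the last step left them, time stands still between calls to the robot, and variables do not carry over. Pictures are saved under pics/ and viewed, about 8 in all and at most 12, crops included, and the job is handed in when it is done.

Besides the shell and the picture viewer there is one more tool, called after "Request:" by a JSON object that holds its "name" and its "arguments". carry_out: Moves the arm, as the interface text tells. Its arguments: {"type":"object","properties":{"deltas":{"type":"array"},"newtons":{"type":"number"}},"required":["deltas"]}

```bash
mkdir -p pics; ls; cat > h.py <<'E'
import numpy as np, cv2
from scipy.spatial.transform import Rotation as R
from rig import ctrl, viewer, order
def q2R(q): return R.from_quat([q[1],q[2],q[3],q[0]]).as_matrix()
def campose(name, s=None):
    c=viewer.calibration(name)
    if 'T_tool_cam' in c:
        s=s or ctrl.sense(); T=np.eye(4); T[:3,:3]=q2R(s['ee_rot']); T[:3,3]=s['eef_pos']
        M=T@np.array(c['T_tool_cam']); return c,M[:3,:3],M[:3,3]
    a=np.array(c['attitude']); Rm=q2R(a) if a.size==4 else a.reshape(3,3)
    return c,Rm,np.array(c['xyz'])
def ray(cp,u,v,z):
    c,Rm,p=cp; d=Rm@np.array([(u-c['cx'])/c['fx'],(v-c['cy'])/c['fy'],1]); return p+d*(z-p[2])/d[2]
def proj(cp,P):
    c,Rm,p=cp; q=Rm.T@(np.array(P)-p); return c['cx']+c['fx']*q[0]/q[2], c['cy']+c['fy']*q[1]/q[2]
def snap(name,fn,crop=None,k=1):
    im=viewer.capture(name)[:,:,::-1]
    if fn: 
        o=im if crop is None else im[crop[1]:crop[3],crop[0]:crop[2]]
        cv2.imwrite('pics/'+fn,cv2.resize(o,None,fx=k,fy=k,interpolation=cv2.INTER_CUBIC))
    return im
E
python3 - <<'E'
from h import *
s=ctrl.sense(); print({k:np.round(v,4).tolist() for k,v in s.items()})
for n in ['scene','top','wrist']: print(n,viewer.calibration(n))
snap('top','top1.png'); snap('scene','scene1.png')
E
```

```text
pics
{'time_s': 0.0, 'joints': [1.0736, 0.3135, 1.4984, 0.0, 1.331, -0.2234], 'dq': [0.0002, -0.0015, -0.0001, 0.0004, 0.0016, -0.0009], 'tau': [0.0003, -41.2267, -25.9747, -0.0002, 0.0041, 0.0], 'eef_pos': [141.8438, 505.2223, 230.733], 'ee_rot': [0.7003, 0.0961, 0.7007, -0.0969], 'force': [0.7837, -0.6895, 0.4974], 'wrist_torque': [-0.0416, 0.0161, 0.0716], 'grip_width': 0.9923}
scene {'fx': 609.8703357917007, 'fy': 609.8703357917007, 'cx': 325.48735650532524, 'cy': 234.80022300111756, 'xyz': array([1177.18753204, -340.93818466,  889.98677961]), 'attitude': array([-0.2977012 ,  0.7618947 ,  0.53597701, -0.20885189])}
top {'fx': 563.0797852630046, 'fy': 563.0797852630046, 'cx': 327.16453810494994, 'cy': 239.2065288105443, 'xyz': array([ 383.62609475, -108.5311317 , 1128.6572449 ]), 'attitude': array([ 0.03080569, -0.70486126,  0.70809121, -0.02878292])}
wrist {'fx': 351.07226213219394, 'fy': 351.07226213219394, 'cx': 316.42764380748076, 'cy': 240.4371587790365, 'T_tool_cam': array([[-1.80981814e-04, -2.69632336e-01,  9.62963328e-01,
        -1.44186717e+02],
       [ 9.99999977e-01,  6.12359924e-05,  2.05088821e-04,
        -3.14120052e-01],
       [-1.14266593e-04,  9.62963343e-01,  2.69632318e-01,
        -6.78128233e+01],
       [ 0.00000000e+00,  0.00000000e+00,  0.00000000e+00,
         1.00000000e+00]])}
```

View pics/top1.png

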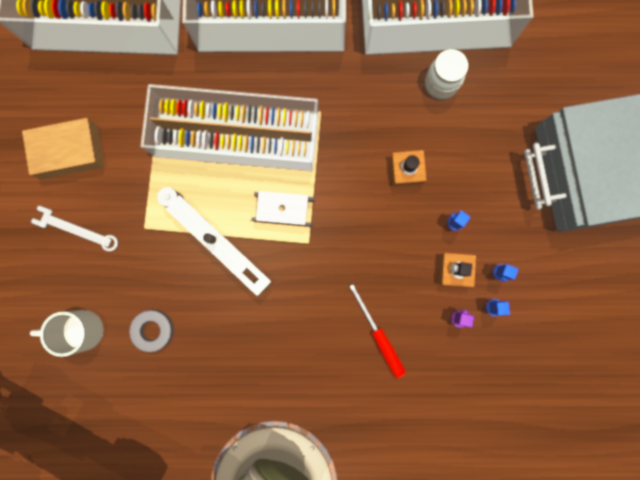

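View pics/scene1.png

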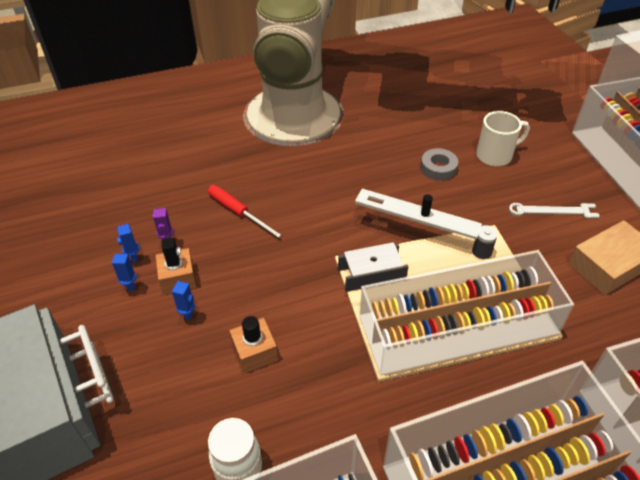

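Top view: hinge at (166,196), post (209,238), slot (251,276), plate (282,208). There are two black-headed pins in blocks: (460,269) with a squarish head, and (410,163) with a round one. The blue and purple look-alikes are at (459,220), (506,272), (498,308) and (462,319). The square-handled black one at (460,269) fits the description, and I'll confirm it in an enlarged crop.

```bash
python3 - <<'E'
from h import *
t=campose('top'); sc=campose('scene')
for n,u,v,z in [('hinge',166,196,66),('post',209,237,111),('slot',251,276,66),('plate',282,208,56),('pinhead',463,268,97),('blockA top',460,270,45),('plain',412,161,85)]:
    print(n,ray(t,u,v,z).round(1))
P=lambda *a: proj(sc,a)
s=cv2.imread('pics/scene1.png'); a=cv2.imread('pics/top1.png')
c1=cv2.resize(s[200:380,110:290],(540,540),interpolation=cv2.INTER_CUBIC)[:, :400]
c2=cv2.resize(a[240:300,430:500],(390,334),interpolation=cv2.INTER_CUBIC)
c3=cv2.resize(a[180:236,245:320],(390,206*390//390),interpolation=cv2.INTER_CUBIC)
cv2.imwrite('pics/crop1.png',np.hstack([c1,np.vstack([c2,c3])]))
E
```

```text
hinge [557.6 201.4  66. ]
post [474.6 108.7 111. ]
slot [404.5  38.1  66. ]
plate [534.8 -19.2  56. ]
pinhead [ 416.8 -354.    97. ]
blockA top [ 414.6 -360.6   45. ]
plain [ 618.7 -266.    85. ]
```

View pics/crop1.png

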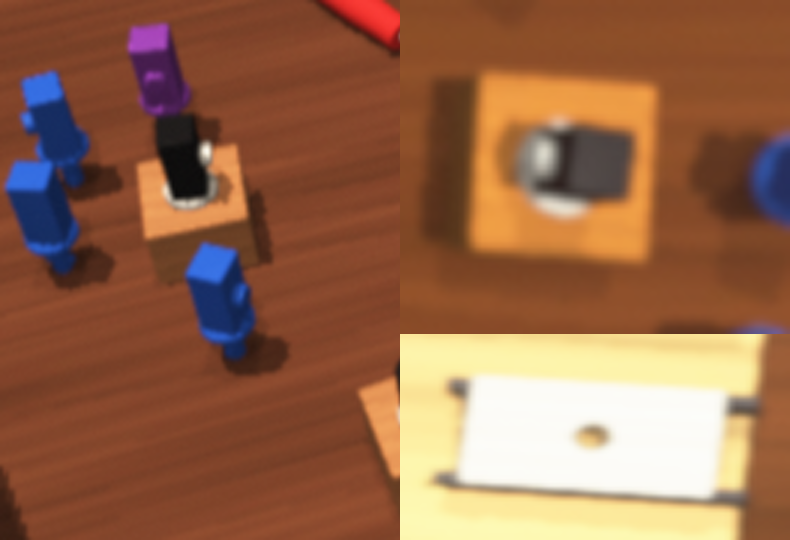

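The crop confirms it: at (460,269) there is a black square handle with a steel button on its left (world +y) side and a flange on the block. The plate shows a dark spot near its middle. It could mislead, so I'll still feel for the hole. The hinge–plate and hinge–slot distances (222 and 224 mm) match the given 220, so the bar is open by about 0.65 rad.

```bash
cat >> h.py <<'E'
import json,os
# commanded pose: pos + R; yaw := heading of tool y axis (deg), tool x straight down
def load():
    if os.path.exists('cmd.json'):
        d=json.load(open('cmd.json')); return np.array(d['p']),np.array(d['R'])
    s=ctrl.sense(); return np.array([141.968,505.446,231.294]),q2R(s['ee_rot'])
def applied(row):   # record last row (6 numbers) of an executed call
    p,Rm=load(); p=p+Rm@np.array(row[:3]); Rm=Rm@R.from_rotvec(np.radians(row[3:])).as_matrix()
    json.dump({'p':p.tolist(),'R':Rm.tolist()},open('cmd.json','w'))
def goto(P,yaw,zsign=None):
    p,Rm=load(); y=np.array([np.cos(np.radians(yaw)),np.sin(np.radians(yaw)),0]); x=np.array([0,0,-1.])
    best=None
    for yy in (y,-y):
        T=np.column_stack([x,yy,np.cross(x,yy)]); rv=R.from_matrix(Rm.T@T).as_rotvec(degrees=True)
        print('goto shift',(Rm.T@(np.array(P)-p)).round(2),'rot',rv.round(2))
def st():
    s=ctrl.sense(); Rm=q2R(s['ee_rot']); p,Rc=load()
    print('t',round(s['time_s'],2),'pos',np.round(s['eef_pos'],1),'cmd',p.round(1),'yaw',round(np.degrees(np.arctan2(Rm[1,1],Rm[0,1])),2),'F',np.round(s['force'],1),'M',np.round(s['wrist_torque'],2),'grip',round(s['grip_width'],4),'j6',round(s['joints'][5],2)); return s
E
python3 - <<'E'
from h import *
st(); print(load()[1].round(4))
goto([475,112,230],136.85)
E
```

```text
t 0.1 pos [141.8 505.2 230.8] cmd [142.  505.4 231.3] yaw 74.31 F [0.6 1.  0.1] M [-0.   -0.04  0.02] grip 1.0 j6 -0.22
[[-5.000e-04  2.703e-01  9.628e-01]
 [-1.000e-03  9.628e-01 -2.704e-01]
 [-1.000e+00 -1.100e-03 -2.000e-04]]
goto shift [   1.52 -288.76  427.  ] rot [-6.254e+01 -5.000e-02  5.000e-02]
goto shift [   1.52 -288.76  427.  ] rot [1.1746e+02 6.0000e-02 5.0000e-02]
```

Request:
{"name": "carry_out", "arguments": {"deltas": [[-1,0,-28,41,10,0,0],[-1,0,-56,82,20,0,0],[-1,0,-84,123,30,0,0],[-1,0,-112,164,40,0,0],[-1,0,-140,205,50,0,0]], "newtons": 20}}

```text
time_s: 0.72
eef_pos: [302.2, 313.8, 231.2]
ee_rot: [0.593, 0.385, 0.593, -0.385]
force: [-0.1, 0.4, 0.7]
grip_width: 0.998
```

```bash
python3 - <<'E'
from h import *
applied([0,-140,205,50,0,0]); st(); goto([475,112,230],-43.15)
E
```

```text
t 0.72 pos [302.2 313.8 231.2] cmd [ 97.4 261.2 231.3] yaw 23.99 F [-0.1  0.4  0.7] M [ 0.01 -0.03 -0.06] grip 0.9979 j6 0.12
goto shift [  1.27 404.79 -31.46] rot [1.714e+01 1.000e-02 1.000e-02]
goto shift [  1.27 404.79 -31.46] rot [-1.6286e+02 -1.0000e-02  2.0000e-02]
```

```bash
python3 - <<'E'
from h import *
R0=q2R([0.7003,0.0961,0.7007,-0.0969])
y=np.array([np.cos(np.radians(24.31)),np.sin(np.radians(24.31)),0]);x=np.array([0,0,-1.])
p=np.array([141.968,505.446,231.294])+R0@np.array([0,-140,205])
json.dump({'p':p.tolist(),'R':np.column_stack([x,y,np.cross(x,y)]).tolist()},open('cmd.json','w'))
st(); goto([475,112,230],-43.15)
E
```

```text
t 0.72 pos [302.2 313.8 231.2] cmd [301.5 315.2 231.4] yaw 23.99 F [-0.1  0.4  0.7] M [ 0.01 -0.03 -0.06] grip 0.9979 j6 0.12
goto shift [  1.38  74.47 256.65] rot [67.46  0.    0.  ]
goto shift [  1.38  74.47 256.65] rot [-112.54   -0.     -0.  ]
```

Request:
{"name": "carry_out", "arguments": {"deltas": [[-1,0,15,51,10.5,0,0],[-1,0,30,102,21,0,0],[-1,0,45,154,31.5,0,0],[-1,0,60,205,42,0,0],[-1,1,74,256,52,0,0]]}}

```text
time_s: 1.35
eef_pos: [475.2, 110.8, 230.1]
ee_rot: [-0.364, -0.606, -0.364, 0.606]
force: [-0.3, 0.8, 0.1]
grip_width: 1.0
```

```bash
python3 - <<'E'
from h import *
applied([1,74,256,52,0,0]); st(); cp=campose('wrist'); snap('wrist','w1.png')
for n,P in dict(hinge=[557.6,201.4,66],slot=[404.5,38.1,66],plate=[534.8,-19.2,56],post=[475,112,111]).items(): print(n,np.round(proj(cp,P),1))
E
```

```text
t 1.35 pos [475.2 110.8 230.1] cmd [474.3 112.4 230.4] yaw -28.04 F [-0.3  0.8  0.1] M [ 0.04  0.01 -0.01] grip 1.0002 j6 0.48
hinge [353.2  77.1]
slot [286.9 318.8]
plate [430.6 304.3]
post [314.9 232.3]
```

View pics/w1.png

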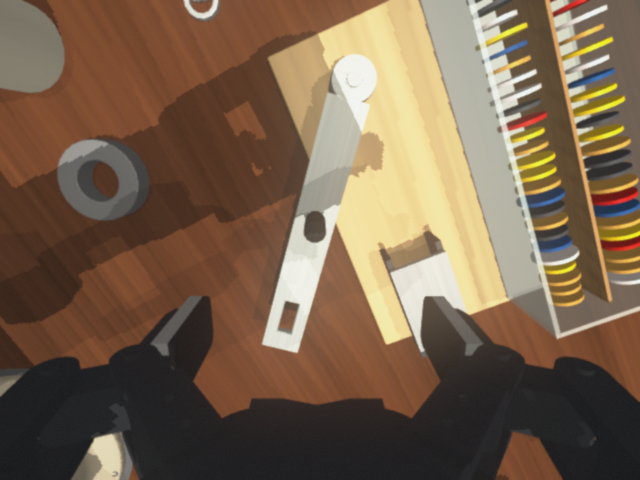

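Wrist view: hinge cap at (355,75), post at about (314,227), slot at (287,317). All are within about 2 px of my prediction. The plate is half hidden by a finger. I'll descend over the post.

```bash
python3 - <<'E'
from h import *
goto([475.5,113.5,77],-43.15)
E
```

```text
goto shift [153.38   0.54  -1.53] rot [15.46  0.    0.  ]
goto shift [153.38   0.54  -1.53] rot [-164.54   -0.     -0.  ]
```

Request:
{"name": "carry_out", "arguments": {"deltas": [[-1,35,0,0,5,0,0],[-1,75,0,-1,10,0,0],[-1,115,0.5,-1.5,15.5,0,0],[-1,145,0.5,-1.5,15.5,0,0],[-1,153,0.5,-1.5,15.5,0,0]]}}

```text
time_s: 2.02
eef_pos: [474.5, 113.5, 75.8]
ee_rot: [-0.28, -0.648, -0.281, 0.65]
force: [1.2, -0.4, 0.0]
grip_width: 1.001
```

Request:
{"name": "carry_out", "arguments": {"deltas": [[1,0,0,0,0,0,0],[1,0,0,0,0,0,0],[1,0,0,0,0,0,0],[1,0,0,0,0,0,0],[1,0,0,0,0,0,0]], "newtons": 20}}

```text
time_s: 2.65
eef_pos: [475.7, 113.5, 77.9]
ee_rot: [0.281, 0.649, 0.281, -0.649]
force: [-1.0, 0.1, 5.7]
grip_width: 0.203
```

```bash
python3 - <<'E'
from h import *
applied([153,.5,-1.5,15.5,0,0]); s=st()
H=np.array([557.6,201.4]); p=np.array(s['eef_pos'][:2]); v=p-H; print(np.hypot(*v),np.degrees(np.arctan2(v[1],v[0]))%360)
E
```

```text
t 2.65 pos [475.7 113.5  77.9] cmd [475.4 113.5  77.4] yaw -43.18 F [-1.   0.1  5.7] M [0.06 0.29 0.01] grip 0.2034 j6 0.75
120.11354192483275 227.01532268216363
```

Gripped at 120.1 mm from the hinge, width about 17 mm, so it is the post. Working out the arc next.

```bash
python3 - <<'E'
from h import *
H=np.array([557.6,201.4])
for a in (7,14,21,28,35):
    t=np.radians(227+a); P=H+120*np.array([np.cos(t),np.sin(t)]); print(a,end=' '); goto([*P,77.4],-43.15+a)
E
```

```text
7 goto shift [-0.02 14.75 -1.27] rot [-7.04  0.    0.  ]
goto shift [-0.02 14.75 -1.27] rot [172.96   0.     0.  ]
14 goto shift [-2.000e-02  2.915e+01 -3.980e+00] rot [-14.04   0.     0.  ]
goto shift [-2.000e-02  2.915e+01 -3.980e+00] rot [165.96   0.     0.  ]
21 goto shift [-2.000e-02  4.311e+01 -8.440e+00] rot [-21.04   0.     0.  ]
goto shift [-2.000e-02  4.311e+01 -8.440e+00] rot [158.96   0.     0.  ]
28 goto shift [-2.000e-02  5.642e+01 -1.456e+01] rot [-28.04   0.     0.  ]
goto shift [-2.000e-02  5.642e+01 -1.456e+01] rot [151.96   0.     0.  ]
35 goto shift [-2.000e-02  6.889e+01 -2.225e+01] rot [-35.04   0.     0.  ]
goto shift [-2.000e-02  6.889e+01 -2.225e+01] rot [144.96   0.     0.  ]
```

Request:
{"name": "carry_out", "arguments": {"deltas": [[1,0,14.8,-1.3,-7,0,0],[1,0,29,-4,-14,0,0],[1,0,43,-8.5,-21,0,0],[1,0,56.5,-14.5,-28,0,0],[1,0,67,-21,-34,0,0]]}}

```text
time_s: 3.28
eef_pos: [538.7, 82.9, 77.9]
ee_rot: [-0.459, -0.537, -0.46, 0.538]
force: [-5.4, 2.9, 8.6]
grip_width: 0.205
```

```bash
python3 - <<'E'
from h import *
applied([0,67,-21,-34,0,0]); s=st()
H=np.array([557.6,201.4]); p=np.array(s['eef_pos'][:2]); v=p-H; print(np.hypot(*v),np.degrees(np.arctan2(v[1],v[0]))%360)
for a in (1,2,3,4,5,6):
    t=np.radians(261+a); P=H+120*np.array([np.cos(t),np.sin(t)]); print(a,end=' '); goto([*P,77.4],-9.15+a)
E
```

```text
t 3.27 pos [538.7  82.9  77.9] cmd [538.7  82.9  77.4] yaw -8.98 F [-5.4  2.9  8.6] M [0.4  0.81 0.01] grip 0.2047 j6 0.09
119.95529945323884 260.9263844250494
1 goto shift [-0.02  2.26  0.02] rot [-1.04  0.    0.  ]
goto shift [-0.02  2.26  0.02] rot [178.96   0.     0.  ]
2 goto shift [-0.02  4.36 -0.05] rot [-2.04  0.    0.  ]
goto shift [-0.02  4.36 -0.05] rot [177.96   0.     0.  ]
3 goto shift [-0.02  6.45 -0.14] rot [-3.04  0.    0.  ]
goto shift [-0.02  6.45 -0.14] rot [176.96   0.     0.  ]
4 goto shift [-0.02  8.54 -0.28] rot [-4.04  0.    0.  ]
goto shift [-0.02  8.54 -0.28] rot [175.96   0.     0.  ]
5 goto shift [-0.02 10.63 -0.45] rot [-5.04  0.    0.  ]
goto shift [-0.02 10.63 -0.45] rot [174.96   0.     0.  ]
6 goto shift [-0.02 12.71 -0.66] rot [-6.04  0.    0.  ]
goto shift [-0.02 12.71 -0.66] rot [173.96   0.     0.  ]
```

Request:
{"name": "carry_out", "arguments": {"deltas": [[1,0,1.5,0,-0.7,0,0],[1,0,3,0,-1.4,0,0],[1,0,4.2,0,-2,0,0],[1,0,5.2,0,-2.5,0,0],[1,0,6,-0.1,-3,0,0]]}}

```text
time_s: 3.9
eef_pos: [544.5, 82.2, 77.9]
ee_rot: [-0.472, -0.526, -0.472, 0.526]
force: [-3.0, -0.4, 7.3]
grip_width: 0.207
```

```bash
python3 - <<'E'
from h import *
applied([0,6,-.1,-3,0,0]); s=st()
H=np.array([557.6,201.4]); p=np.array(s['eef_pos'][:2]); v=p-H; print(np.hypot(*v),np.degrees(np.arctan2(v[1],v[0]))%360)
E
```

```text
t 3.9 pos [544.5  82.2  77.9] cmd [544.6  82.1  77.4] yaw -6.16 F [-3.  -0.4  7.3] M [ 0.05  0.57 -0.05] grip 0.2075 j6 0.04
119.93464109684774 263.71902875290255
```

Request:
{"name": "carry_out", "arguments": {"deltas": [[1,0,0.6,0,0,0,0],[1,0,1.2,0,0,0,0],[1,0,1.6,0,0,0,0],[1,0,2,0,0,0,0],[1,0,2,0,0,0,0]]}}

```text
time_s: 4.53
eef_pos: [545.8, 82.1, 77.9]
ee_rot: [-0.472, -0.526, -0.473, 0.527]
force: [-7.3, 0.8, 8.8]
grip_width: 0.205
```

```bash
python3 - <<'E'
from h import *
applied([0,2,0,0,0,0]); s=st()
H=np.array([557.6,201.4]); p=np.array(s['eef_pos'][:2]); v=p-H; print(np.hypot(*v),np.degrees(np.arctan2(v[1],v[0]))%360)
E
```

```text
t 4.53 pos [545.8  82.1  77.9] cmd [546.6  81.9  77.4] yaw -6.15 F [-7.3  0.8  8.8] M [0.12 1.18 0.13] grip 0.2053 j6 0.04
119.92659840933044 264.3317803480347
```

Request:
{"name": "carry_out", "arguments": {"deltas": [[1,0,0.5,0,0,0,0],[1,0,1,0,0,0,0],[1,0,1.5,0,0,0,0],[1,0,1.5,0,0,0,0],[1,0,1.5,0,0,0,0]]}}

```text
time_s: 5.15
eef_pos: [545.7, 82.0, 77.8]
ee_rot: [-0.471, -0.524, -0.474, 0.528]
force: [-16.4, 0.0, 15.2]
grip_width: 0.2
```

```bash
python3 - <<'E'
from h import *
applied([0,1.5,0,0,0,0]); s=st()
H=np.array([557.6,201.4]); p=np.array(s['eef_pos'][:2]); v=p-H; print(np.hypot(*v),np.degrees(np.arctan2(v[1],v[0]))%360)
E
```

```text
t 5.15 pos [545.7  82.   77.8] cmd [548.1  81.7  77.4] yaw -6.14 F [-16.4   0.   15.2] M [0.03 2.41 0.09] grip 0.1997 j6 0.04
119.97139767491139 264.3147985942038
```

At the stop: no further motion while the force rose to 16 N. I'll relax, open and lift.

Request:
{"name": "carry_out", "arguments": {"deltas": [[1,0,-1.5,0,0,0,0],[1,0,-2,0,0,0,0],[-1,0,-2,0,0,0,0],[-1,0,-2,0,0,0,0],[-1,0,-2,0,0,0,0]]}}

```text
time_s: 5.78
eef_pos: [546.1, 81.9, 77.2]
ee_rot: [-0.472, -0.526, -0.472, 0.526]
force: [-0.4, -0.7, 0.4]
grip_width: 0.833
```

Request:
{"name": "carry_out", "arguments": {"deltas": [[-1,0,0,0,0,0,0],[-1,-25,0,0,0,0,0],[-1,-70,0,0,0,0,0],[-1,-115,0,0,0,0,0],[-1,-150,0,0,0,0,0]]}}

```text
time_s: 6.4
eef_pos: [546.2, 81.9, 229.3]
ee_rot: [0.473, 0.527, 0.472, -0.526]
force: [-0.3, -0.4, 0.1]
grip_width: 1.003
```

```bash
python3 - <<'E'
from h import *
applied([0,-2,0,0,0,0]);applied([-150,0,0,0,0,0]); s=st(); goto([440,-330,230],-90)
cp=campose('wrist'); im=snap('wrist','w2.png')
for n,P in dict(hinge=[557.6,201.4,66],slot=[535.8,-17.5,66],post=[545.7,82,111]).items(): print(n,np.round(proj(cp,P),1))
E
```

```text
t 6.4 pos [546.2  81.9 229.3] cmd [546.1  81.9 227.4] yaw -6.19 F [-0.3 -0.4  0.1] M [ 0.02 -0.01 -0.04] grip 1.0029 j6 0.04
goto shift [ -2.62 -61.06 420.96] rot [83.81  0.    0.  ]
goto shift [ -2.62 -61.06 420.96] rot [-96.19  -0.    -0.  ]
hinge [313.6  74.9]
slot [316.1 321.5]
post [314.9 233.5]
```

View pics/w2.png

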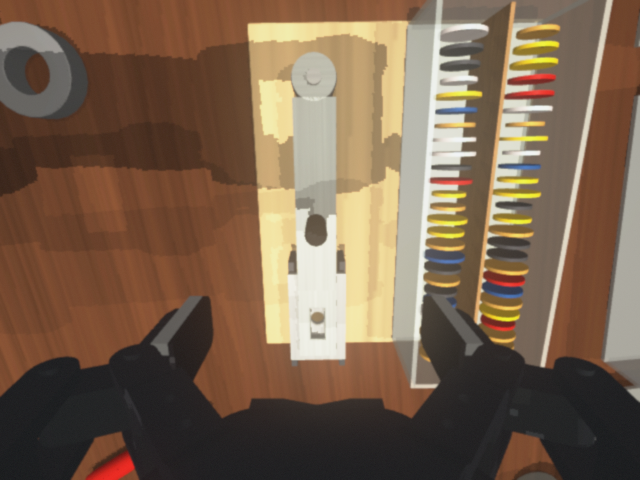

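Bar home: it lies parallel to the bin over the plate, with the slot at about (317,321) and the plate's hole visible through it at about (317,318). I'll enlarge that to read the hole's offset, then go towards the pin.

```bash
python3 - <<'E'
from h import *
im=cv2.imread('pics/w2.png'); cv2.imwrite('pics/c2.png',cv2.resize(im[290:370,280:360],None,fx=7,fy=7,interpolation=cv2.INTER_NEAREST))
E
```

```text
(no output)
```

View pics/c2.png

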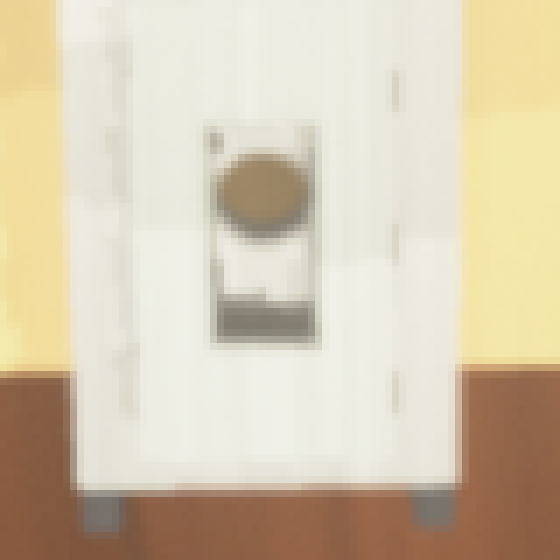

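Request:
{"name": "carry_out", "arguments": {"deltas": [[-1,0,-12,60,10.5,0,0],[-1,0,-24,120,21,0,0],[-1,0,-36,180,31.5,0,0],[-1,0,-48,240,42,0,0],[-1,0,-60,300,52.5,0,0]]}}

```text
time_s: 7.08
eef_pos: [453.3, -211.6, 227.3]
ee_rot: [0.189, 0.682, 0.189, -0.681]
force: [2.0, 0.2, -0.8]
grip_width: 0.999
```

```bash
python3 - <<'E'
from h import *
s=dict(eef_pos=[546.2,81.9,229.3],ee_rot=[0.473,0.527,0.472,-0.526]); q=np.array(s['ee_rot']); s['ee_rot']=(q/np.linalg.norm(q)).tolist()
cp=campose('wrist',s)
d=np.array([-.0992,-.9951,0])
sl=ray(cp,280+264/7,290+234/7,66); print('slot',sl.round(1))
for y in (190,197,200): 
    h=ray(cp,280+263/7,290+y/7,56); print('hole',h.round(1),'along(from slot, +to free end)',((h-sl)@d).round(1),'from slot kinem',((h-[535.8,-17.5,56])@d).round(1))
applied([0,-60,300,52.5,0,0]); st(); goto([430,-352,230],-90)
E
```

```text
slot [537.4 -19.3  66. ]
hole [537.4 -17.9  56. ] along(from slot, +to free end) -1.5 from slot kinem 0.2
hole [537.3 -19.   56. ] along(from slot, +to free end) -0.4 from slot kinem 1.3
hole [537.3 -19.5  56. ] along(from slot, +to free end) 0.1 from slot kinem 1.8
t 7.08 pos [ 453.3 -211.6  227.3] cmd [ 454.1 -209.9  227.4] yaw -59.03 F [ 2.   0.2 -0.8] M [-0.02 -0.06 -0.03] grip 0.9992 j6 0.36
goto shift [ -2.62 108.92  94.46] rot [31.31  0.    0.  ]
goto shift [ -2.62 108.92  94.46] rot [-148.69   -0.     -0.  ]
```

The hole's apparent position is within about 1 mm of the slot's centre along the slot, to be verified by feel. On to above the pin.

Request:
{"name": "carry_out", "arguments": {"deltas": [[-1,-1,24,22,8,0,0],[-1,-2,49,44,16,0,0],[-1,-3,74,66,24,0,0],[-1,-3,98,88,31,0,0],[-1,-3,105,108,31,0,0]]}}

```text
time_s: 7.7
eef_pos: [416.0, -357.0, 229.7]
ee_rot: [-0.001, -0.707, -0.001, 0.707]
force: [0.3, 0.3, 0.6]
grip_width: 1.004
```

```bash
python3 - <<'E'
from h import *
applied([-3,105,108,31,0,0]); st()
cp=campose('wrist'); im=snap('wrist','w3.png',(200,130,440,310),3.3)
for P in ([416,-355,97],[416,-357,49],[416,-357,75]): print(np.round(proj(cp,P),1))
E
```

```text
t 7.7 pos [ 416.  -357.   229.7] cmd [ 416.4 -355.7  230.4] yaw -89.8 F [0.3 0.3 0.6] M [ 0.02  0.04 -0.01] grip 1.0041 j6 0.64
[313.5 229.9]
[316.1 217.6]
[316.  223.8]
```

View pics/w3.png

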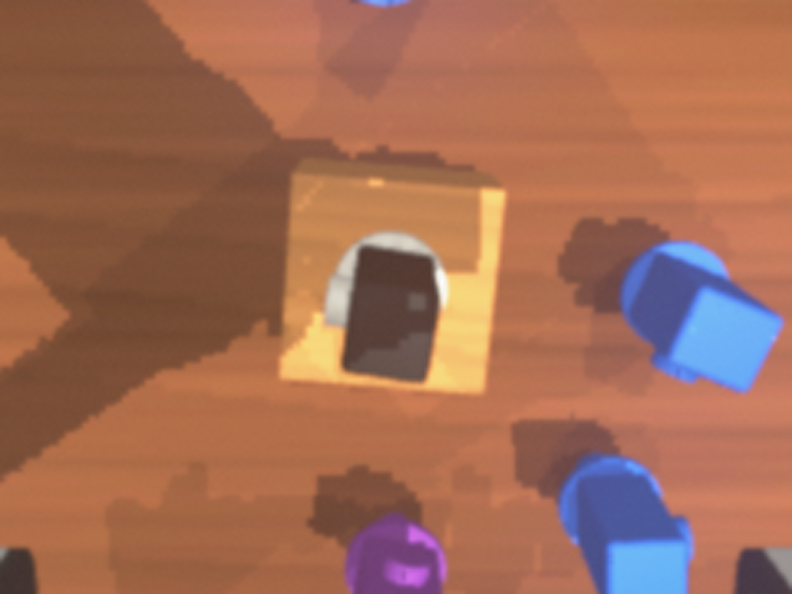

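Wrist crop: black square handle, top-face near edge from (343,370) to (426,382), button visible on its left at (338,303), flange underneath at (385,285). It's the right pin. Computing the centre and yaw.

```bash
python3 - <<'E'
from h import *
s=dict(eef_pos=[416,-357,229.7],ee_rot=[-0.001,-.7071,-.001,.7071]); cp=campose('wrist',s)
px=lambda u,v:(200+u/3.3,130+v/3.3)
A=ray(cp,*px(343,370),101);B=ray(cp,*px(426,382),101); d=A-B; print('edge',A.round(1),B.round(1),np.hypot(*d[:2]).round(1),'pin y heading',np.degrees(np.arctan2(d[1],d[0])).round(1))
u=d/np.linalg.norm(d); x=np.array([u[1],-u[0],0]); print('centre',((A+B)/2+12*x).round(1))
C=[ray(cp,*px(u,v),45) for u,v in ((290,172),(505,190),(487,393),(280,380))]; print('block',np.mean(C,0).round(1), [np.hypot(*(C[i]-C[i-1])[:2]).round(1) for i in range(4)])
e=C[0]-C[1]; print(np.degrees(np.arctan2(e[1],e[0])).round(1)); e=C[3]-C[2]; print(np.degrees(np.arctan2(e[1],e[0])).round(1))
print('button',ray(cp,*px(338,303),75).round(1),'flange',ray(cp,*px(387,290),49).round(1))
E
```

```text
edge [ 406.8 -347.3  101. ] [ 403.8 -367.7  101. ] 20.6 pin y heading 81.6
centre [ 417.2 -359.3  101. ]
block [ 416.1 -359.2   45. ] [np.float64(61.2), np.float64(60.9), np.float64(60.2), np.float64(61.5)]
85.4
86.4
button [ 417.8 -345.2   75. ] flange [ 415.8 -358.2   49. ]
```

```bash
python3 - <<'E'
from h import *
st(); goto([416.5,-359,56.5],-96)
E
```

```text
t 7.75 pos [ 414.6 -358.3  229.7] cmd [ 416.4 -355.7  230.4] yaw -89.82 F [-2.1 -1.9 -0.4] M [-0.02  0.    0.04] grip 1.0019 j6 0.64
goto shift [ 1.7388e+02  3.3100e+00 -9.0000e-02] rot [6.31 0.   0.  ]
goto shift [ 1.7388e+02  3.3100e+00 -9.0000e-02] rot [-173.69   -0.     -0.  ]
```

Request:
{"name": "carry_out", "arguments": {"deltas": [[-1,40,3,0,6.3,0,0],[-1,85,3.3,0,6.3,0,0],[-1,130,3.3,0,6.3,0,0],[-1,160,3.3,0,6.3,0,0],[-1,174,3.3,0,6.3,0,0]]}}

```text
time_s: 8.38
eef_pos: [416.2, -358.2, 54.8]
ee_rot: [0.037, -0.706, 0.036, 0.707]
force: [0.2, 0.6, 0.8]
grip_width: 0.999
```

Request:
{"name": "carry_out", "arguments": {"deltas": [[-1,0,0,0,0,0,0],[1,0,0,0,0,0,0],[1,0,0,0,0,0,0],[1,0,0,0,0,0,0],[1,0,0,0,0,0,0]], "newtons": 40}}

```text
time_s: 9.0
eef_pos: [416.7, -359.6, 57.1]
ee_rot: [-0.036, 0.706, -0.037, -0.706]
force: [-1.0, -1.9, 4.9]
grip_width: 0.255
```

```bash
python3 - <<'E'
from h import *
applied([174,3.3,0,6.3,0,0]); s=st(); print(s['grip_width']*85)
E
```

```text
t 9.0 pos [ 416.7 -359.6   57.1] cmd [ 416.4 -359.    56.4] yaw -95.98 F [-1.  -1.9  4.9] M [-0.16  0.07 -0.01] grip 0.255 j6 0.75
21.67599682592509
```

Button is in (width about 22 mm). I'll lift clear, then traverse.

Request:
{"name": "carry_out", "arguments": {"deltas": [[1,-10,0,0,0,0,0],[1,-35,0,0,0,0,0],[1,-70,0,0,0,0,0],[1,-105,0,0,0,0,0],[1,-125,0,0,0,0,0]]}}

```text
time_s: 9.62
eef_pos: [416.6, -359.1, 183.5]
ee_rot: [-0.036, 0.707, -0.037, -0.706]
force: [0.9, -0.9, -2.0]
grip_width: 0.253
```

```bash
python3 - <<'E'
from h import *
applied([-125,0,0,0,0,0]); s=st(); print(s['grip_width']*85); goto([536.2,-18,180],-95.7)
E
```

```text
t 9.62 pos [ 416.6 -359.1  183.5] cmd [ 416.4 -359.   181.4] yaw -95.98 F [ 0.9 -0.9 -2. ] M [-0.04  0.01 -0.02] grip 0.2527 j6 0.75
21.475558888932287
goto shift [   1.38 -351.63  -83.55] rot [-0.29  0.    0.  ]
goto shift [   1.38 -351.63  -83.55] rot [179.71   0.     0.  ]
```

Request:
{"name": "carry_out", "arguments": {"deltas": [[1,0,-20,-5,0,0,0],[1,0,-65,-15,0,0,0],[1,0,-115,-27,0,0,0],[1,0,-165,-39,0,0,0],[1,0,-210,-50,0,0,0]]}}

```text
time_s: 10.25
eef_pos: [487.9, -152.2, 180.4]
ee_rot: [0.037, -0.706, 0.036, 0.707]
force: [-0.2, -0.6, -2.0]
grip_width: 0.252
```

Request:
{"name": "carry_out", "arguments": {"deltas": [[1,10,-45,-11,0,0,0],[1,30,-90,-21,0,0,0],[1,45,-125,-30,0,0,0],[1,55,-141.5,-33.5,0.3,0,0],[1,57,-141.5,-33.5,0.3,0,0]]}}

```text
time_s: 10.88
eef_pos: [535.2, -16.2, 123.0]
ee_rot: [0.038, -0.705, 0.038, 0.707]
force: [-0.3, -0.1, -1.1]
grip_width: 0.253
```

```bash
python3 - <<'E'
from h import *
applied([0,-210,-50,0,0,0]);applied([57,-141.5,-33.5,.3,0,0]); s=st(); print(s['grip_width']*85)
snap('top',None); s=st()
cp=campose('wrist',s); im=snap('wrist','w4.png',(220,150,420,300),4)
print(np.round(proj(cp,[536,-18,66]),1),np.round(proj(cp,np.array(s['eef_pos'])-[0,0,44]),1))
E
```

```text
t 10.88 pos [535.2 -16.2 123. ] cmd [536.1 -18.1 124.4] yaw -96.15 F [-0.3 -0.1 -1.1] M [-0.05  0.01 -0.02] grip 0.2532 j6 1.43
21.517854935362713
t 10.93 pos [535.3 -17.3 123.3] cmd [536.1 -18.1 124.4] yaw -96.21 F [ 0.  -0.2 -1.3] M [ 0.04 -0.02 -0.03] grip 0.2551 j6 1.43
[316.9 258.6] [315.8 267.4]
```

View pics/w4.png

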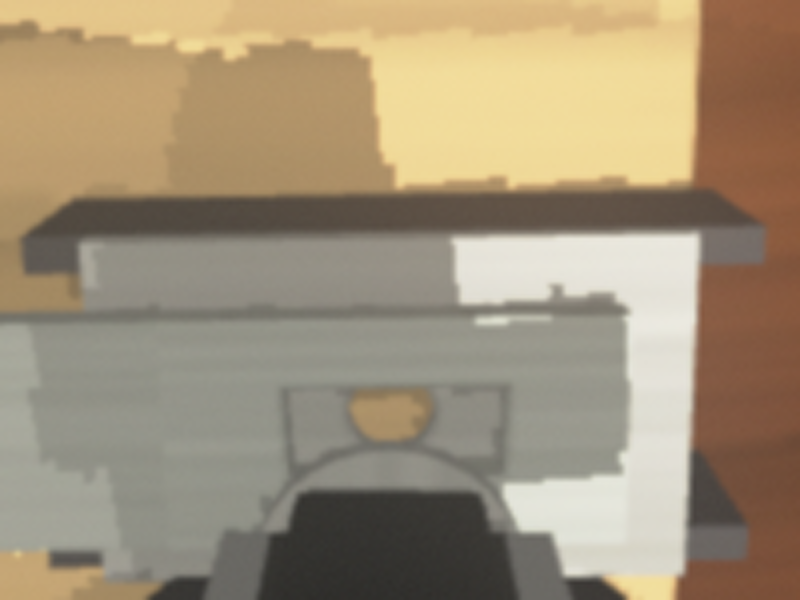

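Wrist view: the hole is visible through the slot, centre (390,412) in the crop. The slot spans columns 285–508 with its far edge at row 385, and the flange arc is centred on column 390 with its top at row 445. The pin tip is hidden behind its flange. Computing relative offsets.

```bash
python3 - <<'E'
from h import *
s=dict(eef_pos=[535.3,-17.3,123.3],ee_rot=None)
Rm=R.from_matrix(load()[1]).as_quat(); s['ee_rot']=[Rm[3],*Rm[:3]]
cp=campose('wrist',s); px=lambda u,v:(220+u/4,150+v/4)
bx=np.array([.9951,-.0992,0]); by=np.array([.0992,.9951,0]); o=np.array([535.3,-17.3,0])
f=lambda n,u,v,z: print(n,ray(cp,*px(u,v),z).round(1),'rel TCP: across',((ray(cp,*px(u,v),z)-o)@bx).round(2),'along',((ray(cp,*px(u,v),z)-o)@by).round(2))
f('slot far edge mid',397,386,66); f('slot L',285,386,66); f('slot R',509,386,66)
f('hole far edge z56?',390,388,56); f('hole L',348,405,56); f('hole R',434,405,56)
f('flange far',390,445,111.2); f('flange L',262,535,111.2);f('flange R',518,535,111.2)
f('bar far edge',400,313,66)
st()
E
```

```text
slot far edge mid [543.6 -20.3  66. ] rel TCP: across 8.53 along -2.14
slot L [545.4  -3.6  66. ] rel TCP: across 8.7 along 14.63
slot R [541.7 -36.9  66. ] rel TCP: across 8.35 along -18.91
hole far edge z56? [540.4 -18.9  56. ] rel TCP: across 5.22 along -1.09
hole L [538.3 -12.   56. ] rel TCP: across 2.49 along 5.57
hole R [536.8 -25.5  56. ] rel TCP: across 2.35 along -8.0
flange far [549.9 -19.8 111.2] rel TCP: across 14.82 along -1.03
flange L [540.3  -3.3 111.2] rel TCP: across 3.6 along 14.41
flange R [537.  -33.8 111.2] rel TCP: across 3.28 along -16.24
bar far edge [554.7 -21.9  66. ] rel TCP: across 19.76 along -2.67
t 10.97 pos [535.6 -18.  123.9] cmd [536.1 -18.1 124.4] yaw -96.26 F [ 0.2  0.  -1.3] M [ 0. -0. -0.] grip 0.2585 j6 1.43
```

```bash
python3 - <<'E'
from h import *
goto([537.6,-17.8,106.5],-95.7)
E
```

```text
goto shift [17.88 -0.48 -1.42] rot [-0.59  0.    0.  ]
goto shift [17.88 -0.48 -1.42] rot [179.41   0.     0.  ]
```

Request:
{"name": "carry_out", "arguments": {"deltas": [[1,4,-0.5,-1.4,-0.6,0,0],[1,9,-0.5,-1.4,-0.6,0,0],[1,12,-0.5,-1.4,-0.6,0,0],[1,14,-0.5,-1.4,-0.6,0,0],[1,15.5,-0.5,-1.4,-0.6,0,0]]}}

```text
time_s: 11.6
eef_pos: [537.6, -17.8, 108.7]
ee_rot: [-0.035, 0.706, -0.035, -0.706]
force: [0.7, -0.4, -1.4]
grip_width: 0.252
```

```bash
python3 - <<'E'
from h import *
applied([15.5,-.5,-1.4,-.6,0,0]); s=st()
E
```

```text
t 11.6 pos [537.6 -17.8 108.7] cmd [537.6 -17.8 108.9] yaw -95.69 F [ 0.7 -0.4 -1.4] M [-0.01 -0.01  0.01] grip 0.252 j6 1.42
```

Request:
{"name": "carry_out", "arguments": {"deltas": [[1,0.7,0,0,0,0,0],[1,1.4,0,0,0,0,0],[1,2.1,0,0,0,0,0],[1,2.8,0,0,0,0,0],[1,3.5,0,0,0,0,0]]}}

```text
time_s: 12.22
eef_pos: [537.6, -17.8, 105.3]
ee_rot: [0.035, -0.706, 0.035, 0.706]
force: [-0.0, 0.7, -1.1]
grip_width: 0.251
```

```bash
python3 - <<'E'
from h import *
applied([3.5,0,0,0,0,0]); s=st()
E
```

```text
t 12.22 pos [537.6 -17.8 105.3] cmd [537.6 -17.8 105.4] yaw -95.69 F [-0.   0.7 -1.1] M [-0.01  0.04  0.03] grip 0.2512 j6 1.42
```

Tip is in the slot with no contact. Continuing gently towards plate level.

Request:
{"name": "carry_out", "arguments": {"deltas": [[1,0.9,0,0,0,0,0],[1,1.8,0,0,0,0,0],[1,2.6,0,0,0,0,0],[1,3.4,0,0,0,0,0],[1,4.2,0,0,0,0,0]]}}

```text
time_s: 12.85
eef_pos: [537.6, -17.8, 101.0]
ee_rot: [0.035, -0.706, 0.035, 0.706]
force: [-0.4, 0.6, -1.4]
grip_width: 0.255
```

```bash
python3 - <<'E'
from h import *
applied([4.2,0,0,0,0,0]); s=st()
E
```

```text
t 12.85 pos [537.6 -17.8 101. ] cmd [537.6 -17.8 101.2] yaw -95.69 F [-0.4  0.6 -1.4] M [-0.05  0.02 -0.04] grip 0.2551 j6 1.42
```

Request:
{"name": "carry_out", "arguments": {"deltas": [[1,0.5,0,0,0,0,0],[1,1,0,0,0,0,0],[1,1.5,0,0,0,0,0],[1,2,0,0,0,0,0],[1,2.5,0,0,0,0,0]]}}

```text
time_s: 13.48
eef_pos: [537.6, -17.8, 98.6]
ee_rot: [0.035, -0.706, 0.035, 0.706]
force: [-0.6, 0.0, -0.1]
grip_width: 0.255
```

```bash
python3 - <<'E'
from h import *
applied([2.5,0,0,0,0,0]); s=st()
E
```

```text
t 13.47 pos [537.6 -17.8  98.6] cmd [537.6 -17.8  98.7] yaw -95.69 F [-0.6  0.  -0.1] M [-0.03  0.06  0.02] grip 0.2553 j6 1.42
```

Request:
{"name": "carry_out", "arguments": {"deltas": [[1,0.4,0,0,0,0,0],[1,0.8,0,0,0,0,0],[1,1.2,0,0,0,0,0],[1,1.6,0,0,0,0,0],[1,2,0,0,0,0,0]]}}

```text
time_s: 14.1
eef_pos: [537.6, -17.8, 96.6]
ee_rot: [0.035, -0.706, 0.035, 0.706]
force: [0.2, -0.9, -1.9]
grip_width: 0.255
```

```bash
python3 - <<'E'
from h import *
applied([2,0,0,0,0,0]); s=st()
E
```

```text
t 14.1 pos [537.6 -17.8  96.6] cmd [537.6 -17.8  96.7] yaw -95.69 F [ 0.2 -0.9 -1.9] M [ 0.02  0.13 -0.01] grip 0.2553 j6 1.42
```

In the hole with no resistance: the tip is 3.5 mm below the plate's top. Continuing.

Request:
{"name": "carry_out", "arguments": {"deltas": [[1,0.8,0,0,0,0,0],[1,1.6,0,0,0,0,0],[1,2.4,0,0,0,0,0],[1,3.2,0,0,0,0,0],[1,4,0,0,0,0,0]]}}

```text
time_s: 14.72
eef_pos: [537.5, -17.8, 92.6]
ee_rot: [0.035, -0.706, 0.035, 0.706]
force: [-1.2, 0.7, -0.1]
grip_width: 0.255
```

```bash
python3 - <<'E'
from h import *
applied([4,0,0,0,0,0]); s=st()
E
```

```text
t 14.72 pos [537.5 -17.8  92.6] cmd [537.6 -17.8  92.7] yaw -95.68 F [-1.2  0.7 -0.1] M [0.04 0.38 0.03] grip 0.2549 j6 1.42
```

Request:
{"name": "carry_out", "arguments": {"deltas": [[1,1,0,0,0,0,0],[1,2,0,0,0,0,0],[1,3,0,0,0,0,0],[1,4,0,0,0,0,0],[1,5,0,0,0,0,0]]}}

```text
time_s: 15.35
eef_pos: [537.5, -17.8, 87.5]
ee_rot: [0.035, -0.706, 0.035, 0.706]
force: [-2.7, 0.1, -0.1]
grip_width: 0.251
```

```bash
python3 - <<'E'
from h import *
applied([5,0,0,0,0,0]); s=st()
E
```

```text
t 15.35 pos [537.5 -17.8  87.5] cmd [537.6 -17.8  87.7] yaw -95.69 F [-2.7  0.1 -0.1] M [ 0.    0.6  -0.02] grip 0.251 j6 1.42
```

Slight -x side force, so I'll ease 0.4 mm that way (tool +z) while going down.

Request:
{"name": "carry_out", "arguments": {"deltas": [[1,0,0,0.4,0,0,0],[1,2,0,0.4,0,0,0],[1,4,0,0.4,0,0,0],[1,5.5,0,0.4,0,0,0],[1,7,0,0.4,0,0,0]]}}

```text
time_s: 15.98
eef_pos: [537.3, -17.7, 80.5]
ee_rot: [-0.035, 0.706, -0.035, -0.706]
force: [-0.1, -0.0, -1.0]
grip_width: 0.254
```

```bash
python3 - <<'E'
from h import *
applied([7,0,.4,0,0,0]); s=st()
E
```

```text
t 15.97 pos [537.3 -17.7  80.5] cmd [537.2 -17.7  80.7] yaw -95.69 F [-0.1 -0.  -1. ] M [ 0.02 -0.03  0.05] grip 0.2536 j6 1.42
```

Request:
{"name": "carry_out", "arguments": {"deltas": [[1,0.5,0,0,0,0,0],[1,1,0,0,0,0,0],[1,1.5,0,0,0,0,0],[1,2,0,0,0,0,0],[1,2.4,0,0,0,0,0]]}}

```text
time_s: 16.6
eef_pos: [537.2, -17.7, 78.2]
ee_rot: [0.035, -0.706, 0.035, 0.706]
force: [-0.5, -0.2, -1.4]
grip_width: 0.253
```

```bash
python3 - <<'E'
from h import *
applied([2.4,0,0,0,0,0]); s=st()
E
```

```text
t 16.6 pos [537.2 -17.7  78.2] cmd [537.2 -17.7  78.3] yaw -95.69 F [-0.5 -0.2 -1.4] M [ 0.03 -0.04  0.05] grip 0.2531 j6 1.42
```

Request:
{"name": "carry_out", "arguments": {"deltas": [[1,0.2,0,0,0,0,0],[1,0.4,0,0,0,0,0],[1,0.6,0,0,0,0,0],[1,0.8,0,0,0,0,0],[1,1,0,0,0,0,0]]}}

```text
time_s: 17.23
eef_pos: [537.3, -17.8, 78.0]
ee_rot: [-0.035, 0.706, -0.035, -0.706]
force: [-4.9, -0.1, 8.8]
grip_width: 0.254
```

```bash
python3 - <<'E'
from h import *
applied([1,0,0,0,0,0]); s=st()
E
```

```text
t 17.23 pos [537.3 -17.8  78. ] cmd [537.2 -17.7  77.3] yaw -95.68 F [-4.9 -0.1  8.8] M [0.09 0.73 0.03] grip 0.2542 j6 1.42
```

Seated: it stopped at TCP z 78.0 (expected 78.1) with about 10 N. Easing the preload and letting go.

Request:
{"name": "carry_out", "arguments": {"deltas": [[1,-0.4,0,0,0,0,0],[-1,-0.4,0,0,0,0,0],[-1,-0.4,0,0,0,0,0],[-1,-0.4,0,0,0,0,0],[-1,-0.4,0,0,0,0,0]]}}

```text
time_s: 17.85
eef_pos: [537.2, -17.8, 77.5]
ee_rot: [0.035, -0.706, 0.035, 0.706]
force: [-1.0, -0.0, -0.5]
grip_width: 0.999
```

Request:
{"name": "carry_out", "arguments": {"deltas": [[-1,0,0,0,0,0,0],[-1,-5,0,0,0,0,0],[-1,-35,0,0,0,0,0],[-1,-75,0,0,0,0,0],[-1,-110,0,0,0,0,0]]}}

```text
time_s: 18.48
eef_pos: [537.2, -17.7, 189.4]
ee_rot: [-0.035, 0.707, -0.035, -0.706]
force: [-0.1, -0.6, 0.1]
grip_width: 0.996
```

```bash
python3 - <<'E'
from h import *
applied([-.4,0,0,0,0,0]);applied([-110,0,0,0,0,0]); s=st()
snap('top',None); s=st(); cp=campose('wrist',s); w=snap('wrist',None); sc=snap('scene',None)
a=cv2.resize(w[130:300,220:420],(400,340),interpolation=cv2.INTER_CUBIC)
b=cv2.resize(sc[180:350,330:530],(400,340),interpolation=cv2.INTER_CUBIC)
cv2.imwrite('pics/fin.png',np.hstack([a,b]))
S=campose('scene')
print('expected scene px: handle top',np.round(proj(S,[536.7,-18,122]),0),'flange',np.round(proj(S,[536.7,-18,68]),0))
E
```

```text
t 18.48 pos [537.2 -17.7 189.4] cmd [537.2 -17.7 187.7] yaw -95.69 F [-0.1 -0.6  0.1] M [ 0.   -0.02  0.08] grip 0.9964 j6 1.42
t 18.52 pos [538.9 -18.1 194. ] cmd [537.2 -17.7 187.7] yaw -95.68 F [ 1.9 -0.5  6.2] M [ 0.05 -0.03  0.05] grip 1.003 j6 1.42
expected scene px: handle top [376. 233.] flange [374. 253.]
```

View pics/fin.png

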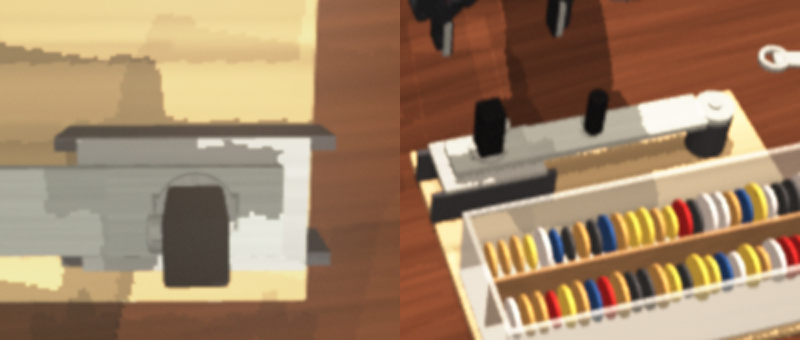

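The wrist crop shows the flange on the bar and the button standing out at (155,225). The scene crop shows the pin upright at (490,125), with the bar straight along the bin front. Handing in.

```bash
python3 - <<'E'
from h import *
st(); print(order.finish_job())
E
```

```text
t 18.62 pos [537.8 -17.9 189.4] cmd [537.2 -17.7 187.7] yaw -95.68 F [-0.4  0.3 -0.1] M [-0.02  0.06 -0.07] grip 0.9993 j6 1.42
the job is handed in; nothing more can be done
None
```

The bar is fully home, the ball-lock pin is seated through the slot and the plate's hole, and its button has popped out. I handed the job in at 18.6 s.

- **Bar:** I gripped it by its post and swung it until it would move no further while the force rose to about 16 N. Any side force during insertion pushed it further towards home.
- **Pin:** I squeezed the handle and button together (about 22 mm wide, so the button was fully in) and went down in small steps. The hole was visible through the slot, about 1 mm from the slot's centre, and the tip entered it on the first try. The only side force before the flange touched was about 3 N, and I eased it off. The flange stopped at the expected height (tool end at 78.0 mm against 78.1 mm expected) under about 10 N.
- **Last checks:** After I opened the gripper and lifted, the pictures showed the pin upright, its flange on the bar, the button out and the bar along the bin front. The wrist force was near zero.
- **Not checked:** I did not tug on the pin, so the lock itself is judged from the seating height and the button being out. The plain pin was not touched, but I did not look at it again at the end.

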